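Chuck a brass bowl and draw the index plunger

ROBOT

A 6-joint arm with a two-finger parallel gripper is mounted at the origin on the work surface. World frame = base frame: x ahead of the robot, y to its left, z up, the work surface at z = 0. Lengths are in m, angles in rad, forces in N, time in s.
With the tool pointing down it reaches from about 0.375 to 0.9 m from the base axis. Payload 3.1 kg.
Tool frame: the origin (TCP) lies midway between the tips of the shut fingers; the grasp point (between the pads) lies 19 mm behind it; z points along the fingers, y is the line along which they close (so a half turn about z gives the same grasp; the last joint's range is limited). The gripper opens to 87 mm and grips with 3 to 60 N. Pads are 19 mm wide; open, the fingers measure 117 mm over their backs; the gripper's body (75 mm by 190 mm) begins 51 mm behind the grasp point.
Start: joints at [1.153, 0.527, 1.433, -0, 1.181, -0.178], TCP at [0.148, 0.607, 0.223] pointing down, gripper open.
Joint ranges: [-3.08, 3.08], [-0.75, 2.2], [0.22, 2.44], [-1.43, 4.57], [0, 2.65], [-2.85, 2.85]. Speed limits (rad/s): [2.79, 2.79, 3.14, 3.14, 3.14, 3.14].

INTERFACE

Orientations are given as a unit quaternion [x, y, z, w].
In Python, from rig import status, imaging, order gives the robot as it stands.
- The arm moves only by the tool arm_command, never from a script. Its argument "deltas" is one flat list of numbers, 5 for each row, row after row: the opening, from -1 (shut) to 1 (fully open), so that 0 is half open, then the shift along the tool's x, y, z in m, then the turn about the tool's z in rad. In form: [gripper, tx, ty, tz, roll, gripper, tx, ty, tz, roll, ...]. A call has 1 to 12 rows; each row shifts and turns the commanded pose from where the row before left it, along the tool's axes as they then stand; what a row does not reach is not made up. A row lasts 1/8 s, in which the tool goes at most 62.5 mm and 10.7 degrees, less where a joint would pass 70% of its speed; a pose out of reach is approached as far as the arm can. A call with a gripper value outside its range is refused whole. The fingers move at their own pace and stop on an object; "newtons" is the grip in N (left out, the last holds). Time passes only in rows, so rows that do not move let the fingers close. It gives the time, the measured TCP pose, the force, the opening and the grip force at its end, in the units of the state.
- status.get_obs(): the state, without advancing time (a new reading comes with each control period).
- imaging.camera(name): name is "side" or "top"; returns (picture, depth): 384x512x3 uint8, red, green, blue; 384x512 float32, m along the optical axis (not along the pixel's ray), 0 where there is no reading.
- imaging.camera_params(name): a dict with "intrinsics" (3x3 intrinsics, pixels), "camera_from_world" (4x4, takes a point from world to camera coordinates). Camera axes: x right, y up, looking along -z (the intrinsics and any distortion apply to the point x, -y, -z); pixel columns grow to the right and rows downward; lengths in m; the calibration is good to about 2 mm. A picture is of the moment at which its call begins. camera_params takes no time and is no camera call.
- order.hand_in(): hands the job in; it is judged then, once.
The state is a dict: "time": time; "q": joint angles; "joint_velocities": joint speeds; "joint_torque": joint torques, N m; "position": TCP position; "tool_rot": TCP orientation; "ft_force": force on the tool from outside, world axes, zero at the start; "moment": the same for the moment, N m; "grip_width": finger opening in m; "grip_force": force on a finger pad.
Only numpy, scipy, OpenCV 4.12 (cv2) and the standard library are available. Lean on these libraries where they do the work, as an engineer would, in place of code of your own. Each camera call takes 0.05 s, during which the arm holds its last target. There are 200 camera calls.

TASK

Take the small round brass bowl with a foot from the compartment tray, set it down upright, without dropping it, with its foot fully home in the pocket of the wooden chuck on the indexing table, and let go of it. Then pull the knob of the spring-loaded index plunger fully up to its stop, so that its pin is well clear of the hole in the index plate, and finish while still gripping the knob and holding it up there, so that I can turn the table: do not turn it yourself. Leave the other brass pieces and the tools on the bench where they are.

Things in the scene. Friction and masses are not known exactly. Their poses are not given: they have to be found in the camera images.
- bowl: the small round brass bowl, 34 mm high, standing upright in one of the four tray compartments. Origin: centre of its underside, z up. A foot 30 mm in diameter and 6 mm high, then it flares out to an upright rim band 56 mm in diameter from 20 to 34 mm above the underside; wall 3 mm, inside floor at 8 mm. About 0.11 to 0.22 kg.
- tray: fixed wooden tray 247 x 247 mm, 30 mm high, with four square compartments, each 116 x 116 mm inside, floor 5 mm above the bench, walls 5 mm thick (the cross walls 26 mm high), compartment centres at plus and minus 60.5 mm along its x and y. Origin: centre of its underside. Each compartment holds one brass piece: only one of them is the footed round bowl.
- fixture: the indexing table, bolted to the bench: grey cast base 170 mm square and 22 mm high, on it a round steel index plate 190 mm in diameter with 12 holes near its rim (plate top 55 mm above the bench). Origin: centre of the underside, on the plate's axis; z up. From the base's -y side a grey bracket (36 mm wide along x, reaching from y = -57 to -133 mm, top 90 mm above the bench) carries the index plunger over the hole circle, 80 mm from the axis.
- chuck_seat (a point): centre of the floor of the round pocket in the wooden chuck at the middle of the index plate, on its axis, 72 mm above the bench. The pocket is 36 mm in diameter and 5 mm deep; the chuck is 50 mm in diameter and its rim stands 77 mm above the bench; a steel flange 72 mm in diameter, top 59 mm above the bench, lies under it.
- knob_top (a point): centre of the top of the plunger's knob: a black ribbed upright cylinder 26 mm in diameter and 28 mm high, 136 mm above the bench while the plunger is seated. Below it, after a gap of 2 mm, come the steel sleeve (18 mm in diameter, 9 mm high), a hexagon nut (26 mm across, 7 mm high) and the top of the bracket, 46 mm below this point.
- plunger (a joint): lift of the index plunger in m: 0 with its 10 mm pin seated 8 mm deep in a plate hole, 0.014 at the upper stop; it rises straight up. Its spring pulls it down with about 6 N when seated and 12 N at the stop, and it snaps back when let go.
- plate (a joint): turn of the index plate in rad, 0 at the start, positive counter-clockwise from above; locked by the seated pin, otherwise it turns with a little friction (about 0.12 N m).
- napkin_ring: bystander in the tray: brass ring 50 mm in diameter, 26 mm high, open at both ends; origin at the centre of its underside.
- square_box: bystander in the tray: open square brass box 48 x 48 mm, 26 mm high; origin at the centre of its underside.
- coaster: bystander in the tray: flat round brass coaster 72 mm in diameter, 8 mm high; origin at the centre of its underside.
- hammer: bystander: chasing hammer 220 mm long lying on the bench left of the tray; origin under its middle.
- graver: bystander: graver 120 mm long with a wooden mushroom handle lying on the bench; origin under its middle.
- oil: bystander: amber oil bottle 42 mm in diameter, 100 mm high; origin at the centre of its underside.
- big_bowl: bystander: brass bowl 136 mm in diameter, 44 mm high, towards the back of the bench; origin at the centre of its underside.
Things that resemble listed ones, but are neither listed nor needed, are in the scene too. What is shaped like the bowl but black, pink or turquoise is not meant.

How it is judged:
By the outcome, as a careful person would: the job done as asked, in the order asked, and still so for the second after the job is handed in, while the arm keeps its last pose, push and grip.
It also fails if it takes over 51 s, if anything falls off the work surface, if the arm or the gripper's body presses on something with over 40 N, if the wrist force passes 120 N, or if a joint passes its speed limit or range.

## Working session

There is one attempt and no reset: what is moved stays moved. The work goes in short steps, Python scripts to look and compute and a tool call to move; the robot and the scene stay as the last step left them, time stands still between calls to the robot, and variables do not carry over. Pictures are saved under pics/ and viewed, at most 10 in all, crops included, and the job is handed in when it is done.

Besides the shell and the picture viewer there is one more tool, called after ">>>" as name(argument=value, ...), one argument or row to a line, values as JSON. arm_command: Moves the arm, as the interface text tells. Its arguments: {"type":"object","properties":{"deltas":{"type":"array"},"newtons":{"type":"number"}},"required":["deltas"]}

```bash
mkdir -p pics
cat > h.py <<'E'
import numpy as np, cv2
from rig import status, imaging, order
def shot(n):
    im,d=imaging.camera(n); p=imaging.camera_params(n)
    return im,d,np.array(p["intrinsics"]),np.array(p["camera_from_world"])
def pts(d,K,T):
    v,u=np.mgrid[0:d.shape[0],0:d.shape[1]]
    x=(u-K[0,2])/K[0,0]*d; y=(v-K[1,2])/K[1,1]*d
    P=np.stack([x,-y,-d,np.ones_like(d)],-1)
    return (P@np.linalg.inv(T).T)[...,:3]
def ray(u,v,z,K,T):
    Ti=np.linalg.inv(T); r=Ti[:3,:3]@np.array([(u-K[0,2])/K[0,0],-(v-K[1,2])/K[1,1],-1]); o=Ti[:3,3]
    return o+r*(z-o[2])/r[2]
def proj(X,K,T):
    c=T[:3,:3]@np.array(X)+T[:3,3]; return K[0,0]*c[0]/-c[2]+K[0,2], K[1,1]*-c[1]/-c[2]+K[1,2]
E
python3 - <<'E'
from h import *
for n in("top","side"):
    im,d,K,T=shot(n); np.savez(n+"0.npz",im=im,d=d,K=K,T=T)
    cv2.imwrite(f"pics/{n}0.png",cv2.resize(im[...,::-1],(800,600),interpolation=cv2.INTER_CUBIC))
    print(n,K.round(1).tolist(),np.linalg.inv(T).round(3).tolist(), imaging.camera_params(n).keys())
print(status.get_obs())
E
```

```text
top [[359.4, 0.0, 255.0], [0.0, 359.4, 192.9], [0.0, 0.0, 1.0]] [[0.021, 0.98, -0.196, 0.38], [-1.0, 0.022, 0.005, 0.013], [0.009, 0.196, 0.981, 1.208], [0.0, 0.0, 0.0, 1.0]] dict_keys(['intrinsics', 'camera_from_world'])
side [[465.1, 0.0, 261.5], [0.0, 465.1, 193.8], [0.0, 0.0, 1.0]] [[-0.998, 0.03, -0.053, 0.501], [-0.061, -0.55, 0.833, 1.356], [-0.004, 0.835, 0.551, 1.003], [0.0, 0.0, 0.0, 1.0]] dict_keys(['intrinsics', 'camera_from_world'])
{'time': 0.1, 'q': array([ 1.15250119e+00,  5.28354323e-01,  1.43374627e+00, -6.12891594e-06,
        1.18143643e+00, -1.78520698e-01]), 'joint_velocities': array([ 1.31188171e-04, -7.26850497e-04, -3.16504482e-03,  9.23538395e-04,
       -1.49853642e-03,  9.61748255e-05]), 'joint_torque': array([-2.77736190e-04, -4.40983701e+01, -1.77150553e+01,  6.34490303e-02,
        5.33668580e-02, -2.54421184e-05]), 'position': array([0.14814276, 0.60651563, 0.22168998]), 'tool_rot': array([ 1.19599022e-01,  9.92821801e-01, -9.30052420e-04, -2.83112322e-04]), 'ft_force': array([ 0.59234123, -0.35379072,  0.41451615]), 'moment': array([-0.0149832 ,  0.00473349,  0.0078245 ]), 'grip_force': 0.0, 'grip_width': 0.08715420596706125}
```

View pics/top0.png

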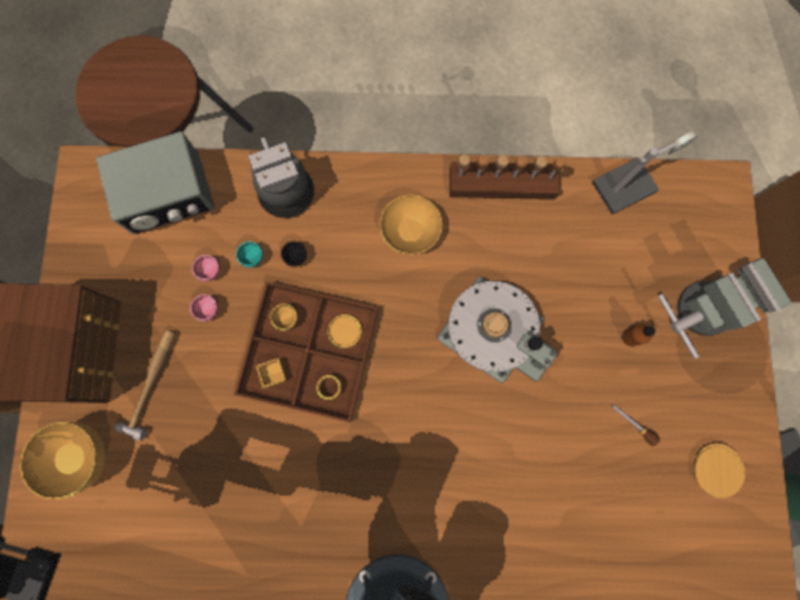

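View pics/side0.png

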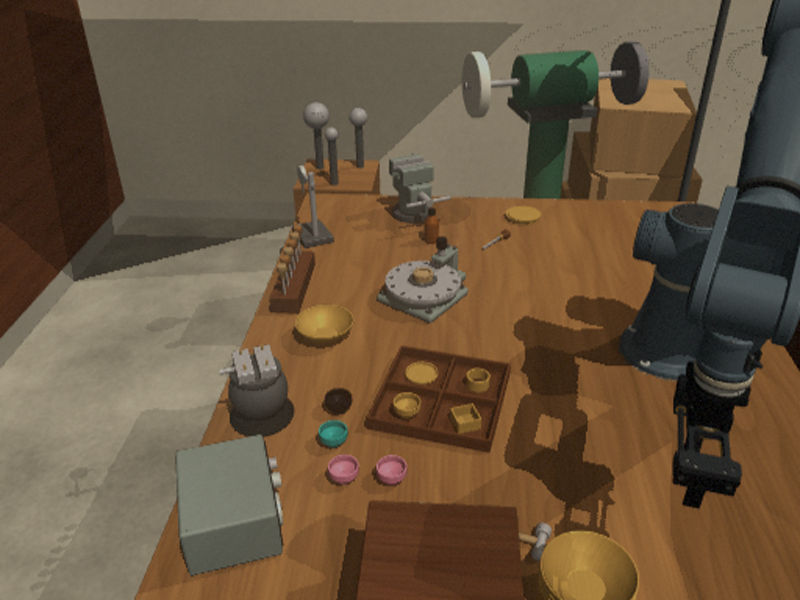

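The top view (800x600 scale) shows the tray with the footed bowl at (284,317), the coaster at (345,331), the box at (271,374) and the ring at (328,387). The index table is at (496,324) with its knob at (536,342). In the side view the bowl is at (406,404), the ring at (478,379), the chuck at (424,275) and the knob at (442,243).
Things that could be taken for the bowl: pink (206,267) and (204,307), turquoise (250,254), black (294,253), big bowls (411,224) and (58,459), ring (328,387). I choose the brass one at top (284,317) and will check it in a close crop.

Run:
```python
from h import *
from scipy.optimize import least_squares
D={}
for n in("top","side"):
    f=np.load(n+"0.npz"); D[n]=(f["im"],f["d"],f["K"],f["T"])
crops=[]
for n,(u,v) in dict(top=(284,317),side=(406,404)).items():
    im=D[n][0]; u=int(u*.64);v=int(v*.64); crops.append(cv2.resize(im[v-25:v+25,u-25:u+25,::-1],(390,390),interpolation=cv2.INTER_CUBIC))
cv2.imwrite("pics/crop.png",np.hstack(crops))
def circ(P):
    A=np.c_[2*P[:,:2],np.ones(len(P))]; s=np.linalg.lstsq(A,(P[:,:2]**2).sum(1),rcond=None)[0]
    return s[:2].round(4),round(float(np.sqrt(s[2]+s[:2]@s[:2])),4)
for n,(im,d,K,T) in D.items():
    P=pts(d,K,T); hsv=cv2.cvtColor(im,cv2.COLOR_RGB2HSV)
    def near(u,v,r,zl,zh):
        c=P[int(v*.64),int(u*.64)]
        m=(np.hypot(P[...,0]-c[0],P[...,1]-c[1])<r)&(P[...,2]>zl)&(P[...,2]<zh)&(d>0); return m,c
    t=n=="top"
    m,c=near(*((284,317) if t else (406,404)),.045,.032,.046); Q=P[m]; print(n,"rim pts",len(Q),circ(Q),Q.max(0).round(3),Q.min(0).round(3))
    m,c=near(*((496,324) if t else (424,275)),.12,.050,.058); Q=P[m]; h=cv2.convexHull(Q[:,:2].astype(np.float32))[:,0]; print("plate",len(Q),circ(h),np.median(Q[:,2]))
    m,c=near(*((496,324) if t else (424,275)),.04,.070,.080); Q=P[m]; print("chuck",len(Q),cv2.minEnclosingCircle(Q[:,:2].astype(np.float32)),np.median(Q[:,2]), Q.mean(0))
    m,c=near(*((536,342) if t else (442,243)),.03,.125,.145); Q=P[m]; print("knob",len(Q),cv2.minEnclosingCircle(Q[:,:2].astype(np.float32)),Q.mean(0),Q[:,2].max())
    m,c=near(*((536,342) if t else (442,243)),.09,.082,.096); Q=P[m]; print("bracket",len(Q),cv2.minAreaRect(Q[:,:2].astype(np.float32)),np.median(Q[:,2]))
    # tray walls
    m=(hsv[...,0]<14)&(P[...,2]>.024)&(P[...,2]<.036)&(d>0); c0=P[int((350 if t else 397)*.64),int((310 if t else 440)*.64)]
    m&=(np.hypot(P[...,0]-c0[0],P[...,1]-c0[1])<.19); Q=P[m]; print("tray",len(Q),cv2.minAreaRect(Q[:,:2].astype(np.float32)))
    # coloured blobs: brass mask in bowl's compartment
```

```text
top rim pts 66 (array([0.5778, 0.2488]), 0.0263) [0.605 0.276 0.046] [0.551 0.221 0.032]
plate 1569 (array([ 0.5649, -0.194 ]), 0.0955) 0.055969257401924155
chuck 165 ((0.5660582780838013, -0.19184891879558563), 0.025027185678482056) 0.07556055146308327 [ 0.56568092 -0.1921724   0.07530895]
knob 69 ((0.5220799446105957, -0.2580963969230652), 0.01378028653562069) [ 0.52122225 -0.25729148  0.13661417] 0.14250384089230606
bracket 206 ((0.5239759683609009, -0.2551397681236267), (0.11522769927978516, 0.03655807673931122), 57.54560089111328) 0.09117936136671667
tray 748 ((0.5342215299606323, 0.19260646402835846), (0.24834692478179932, 0.2975175976753235), 77.9945297241211)
side rim pts 65 (array([0.577 , 0.2525]), 0.0258) [0.602 0.279 0.042] [0.551 0.221 0.032]
plate 767 (array([ 0.5641, -0.1898]), 0.0965) 0.054582919165358845
chuck 76 ((0.5649868249893188, -0.18507014214992523), 0.02720460668206215) 0.0749990487395013 [ 0.56432336 -0.18688176  0.07448716]
knob 29 ((0.5218796730041504, -0.25092798471450806), 0.013575690798461437) [ 0.52137213 -0.25122835  0.13303862] 0.13889157820359865
bracket 87 ((0.5085693597793579, -0.26488587260246277), (0.07726506143808365, 0.03360035642981529), 53.3502311706543) 0.08898724780945311
tray 697 ((0.53802490234375, 0.19377925992012024), (0.25706911087036133, 0.30964621901512146), 78.04850769042969)
```

View pics/crop.png

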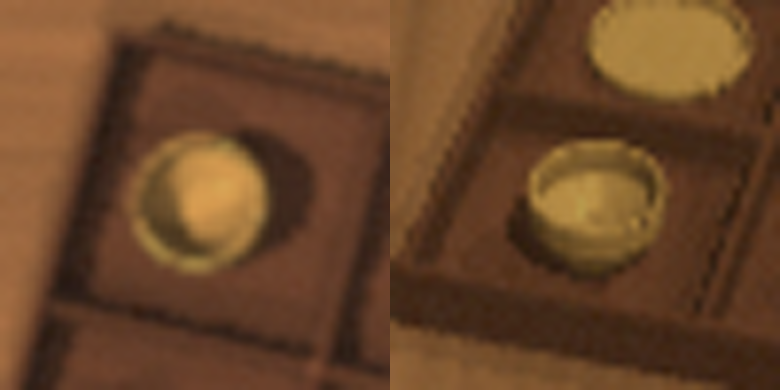

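The crop confirms it: a round brass bowl with a foot and an inside floor, near the middle of its compartment. Next I move above it, first translating and then rolling.

>>> arm_command(
  deltas=[0.6,-0.0418,-0.0204,0,0,0.6,-0.0418,-0.0204,0,0,0.6,-0.0418,-0.0204,0,0,0.6,-0.0418,-0.0204,0,0,0.6,-0.0418,-0.0204,0,0,0.6,-0.0418,-0.0204,0,0,0.6,-0.0418,-0.0204,0,0,0.6,-0.0418,-0.0204,0,0,0.6,-0.0418,-0.0204,0,0,0.6,-0.0418,-0.0204,0,0,0.6,-0.0418,-0.0204,0,0,0.6,-0.0418,-0.0204,0,0],
  newtons=20,
)

```text
time: 1.6
position: [0.5782, 0.249, 0.222]
tool_rot: [0.12, 0.993, -0.0, -0.001]
ft_force: [-0.6, 1.0, -0.9]
grip_width: 0.0696
grip_force: 0.0
```

>>> arm_command(
  deltas=[0.6,0,0,0,0.173,0.6,0,0,0,0.173,0.6,0,0,0,0.173,0.6,0,0,0,0.173,0.6,0,0,0,0.173,0.6,0,0,0,0.173,0.6,0,0,0,0.173,0.6,0,0,0,0.173,0.6,0,0,0,0.173,0.6,0,0,0,0,0.6,0,0,0,0],
)

```text
time: 2.98
position: [0.5773, 0.2501, 0.2222]
tool_rot: [0.782, 0.624, -0.0, -0.0]
ft_force: [0.1, -0.2, -0.1]
grip_width: 0.0698
grip_force: 0.0
```

>>> arm_command(
  deltas=[0.6,0,0,0.05,0,0.6,0,0,0.05,0,0.6,0,0,0.05,0,0.6,0,0,0.017,0,0.6,0,0,0,0,0.6,0,0,0,0],
)

```text
time: 3.72
position: [0.5793, 0.2506, 0.0576]
tool_rot: [0.782, 0.623, 0.002, 0.001]
ft_force: [0.5, 0.4, -0.8]
grip_width: 0.0696
grip_force: 0.0
```

Run:
```python
from h import *
o=status.get_obs(); p=o["position"]; print(p)
out=[]
for n in("top","side"):
    im,d,K,T=shot(n); np.savez(n+"1.npz",im=im,d=d,K=K,T=T)
    u,v=proj([p[0],p[1],.05],K,T); u=int(u);v=int(v); s=8
    c=cv2.resize(im[v-30:v+30,u-25:u+25,::-1],None,fx=s,fy=s,interpolation=cv2.INTER_CUBIC).copy()
    for X in (p,[.5775,.2505,.039]):
        a,b=proj(X,K,T); cv2.circle(c,(int((a-u+25.5)*s),int((b-v+30.5)*s)),3,(255,255,0),-1)
    print(n,u,v); out.append(c)
cv2.imwrite("pics/c1.png",np.hstack(out))
```

```text
[0.57925935 0.25062222 0.05756559]
top 180 201
side 259 253
```

View pics/c1.png

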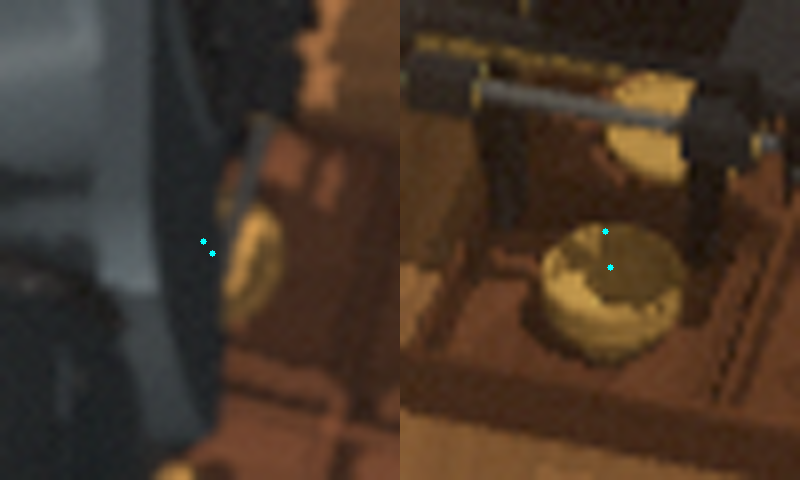

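In the side crop the fingertips sit at about x=505 and x=705 (midpoint 605). The bowl rim spans 543 to 685 (centre 614), so it is about 2–3 mm toward −x and central between the compartment walls. I shift −2 mm along tool y and descend.

>>> arm_command(
  deltas=[0.6,0,-0.002,0,0,0.6,0,0,0.015,0,0.6,0,0,0.015,0,0.6,0,0,0.013,0,0.6,0,0,0,0,0.6,0,0,0,0],
)

```text
time: 4.58
position: [0.5756, 0.2506, 0.0123]
tool_rot: [0.782, 0.623, -0.0, -0.0]
ft_force: [0.7, 0.6, 0.6]
grip_width: 0.0694
grip_force: 0.0
```

>>> arm_command(
  deltas=[0.2,0,0,0,0,0.2,0,0,0,0,0,0,0,0,0,0,0,0,0,0,0,0,0,0,0,0,0,0,0,0,0,0,0,0,0],
  newtons=20,
)

```text
time: 5.45
position: [0.576, 0.2507, 0.013]
tool_rot: [0.782, 0.623, 0.0, 0.0]
ft_force: [-0.1, 0.5, 4.9]
grip_width: 0.0563
grip_force: 20.0
```

Gripped at 56 mm width, as expected. I lift it and carry it over the table.

>>> arm_command(
  deltas=[0,0,0,-0.02,0,0,0,0,-0.05,0,0,0,0,-0.05,0,0,0,0,-0.05,0,0,0,0,-0.017,0,0,0,0,0,0],
  newtons=20,
)

```text
time: 6.2
position: [0.5756, 0.2507, 0.2005]
tool_rot: [0.782, 0.623, 0.001, 0.0]
ft_force: [-0.1, 0.6, -1.5]
grip_width: 0.0559
grip_force: 20.0
```

>>> arm_command(
  deltas=[0,-0.0361,0.0073,0,0,0,-0.0361,0.0073,0,0,0,-0.0361,0.0073,0,0,0,-0.0361,0.0073,0,0,0,-0.0361,0.0073,0,0,0,-0.0361,0.0073,0,0,0,-0.0361,0.0073,0,0,0,-0.0361,0.0073,0,0,0,-0.0361,0.0073,0,0,0,-0.0361,0.0073,0,0,0,-0.0361,0.0073,0,0,0,-0.0361,0.0073,0,0],
)

```text
time: 7.7
position: [0.5619, -0.1914, 0.1964]
tool_rot: [0.782, 0.623, -0.001, -0.003]
ft_force: [0.3, -0.3, -0.9]
grip_width: 0.056
grip_force: 20.0
```

>>> arm_command(
  deltas=[0,0,0,0,0.1715,0,0,0,0,0.1715,0,0,0,0.04,0,0,0,0,0.02,0,0,0,0,0,0,0,0,0,0,0],
)

```text
time: 8.45
position: [0.5636, -0.191, 0.1388]
tool_rot: [0.877, 0.48, -0.0, -0.001]
ft_force: [0.4, -0.3, -0.6]
grip_width: 0.0559
grip_force: 20.0
```

Run:
```python
from h import *
o=status.get_obs(); p=o["position"]; print(p,o["tool_rot"],o["grip_width"],o["ft_force"])
out=[]
for n in("top","side"):
    im,d,K,T=shot(n); np.savez(n+"2.npz",im=im,d=d,K=K,T=T)
    u,v=proj([p[0],p[1],.11],K,T); u=int(u);v=int(v); s=8
    c=cv2.resize(im[v-37:v+37,u-25:u+25,::-1],None,fx=s,fy=s,interpolation=cv2.INTER_CUBIC).copy()
    for X in ([.565,-.191,.077],[.5215,-.2545,.136]):
        a,b=proj(X,K,T); cv2.circle(c,(int((a-u+25.5)*s),int((b-v+37.5)*s)),3,(255,255,0),-1)
    print(n,u,v); out.append(c)
cv2.imwrite("pics/c2.png",np.hstack(out))
```

```text
[ 0.56357629 -0.1910185   0.13883539] [ 8.77143747e-01  4.80227289e-01 -4.15172705e-04 -6.52561483e-04] 0.055862905814053176 [ 0.40434564 -0.32428666 -0.62331862]
top 319 205
side 270 165
```

View pics/c2.png

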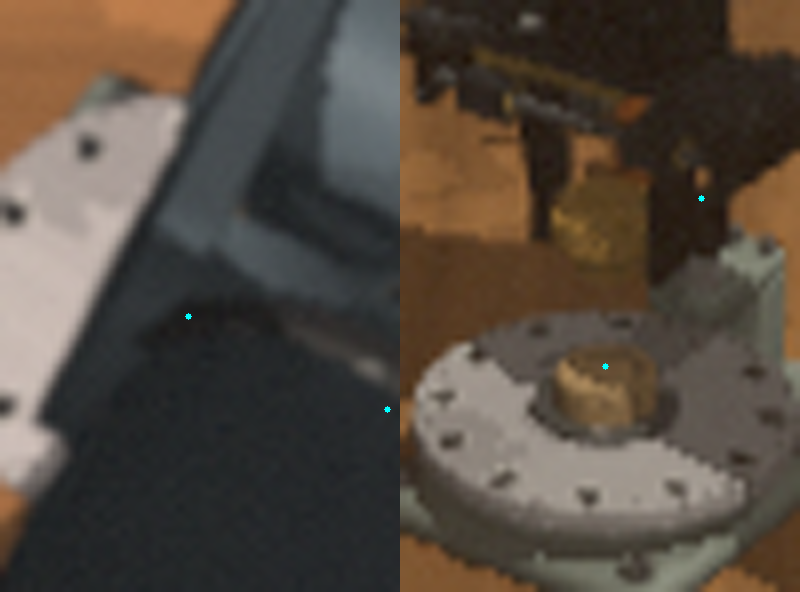

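Side crop: the bowl is held above the chuck with its left edge at x=550, and the right finger hides its right side. The chuck spans x=552–657 (centre 604). The bowl looks about 2 mm toward −x, so I compare the two with fixed-radius circle fits in the same camera.

```bash
cat > rel.py <<'E'
from h import *
from scipy.optimize import least_squares
def fit(Q,r,c0):
    return least_squares(lambda c:np.hypot(Q[:,0]-c[0],Q[:,1]-c[1])-r,c0,loss="soft_l1",f_scale=.001).x
def rel(f,p,zu):
    im,d,K,T=f["im"],f["d"],f["K"],f["T"]; P=pts(d,K,T); hsv=cv2.cvtColor(im,cv2.COLOR_RGB2HSV)
    b=(hsv[...,0]>8)&(hsv[...,0]<35)&(hsv[...,1]>70)&(d>0)
    near=np.hypot(P[...,0]-p[0],P[...,1]-p[1])<.045
    m=b&near&(P[...,2]>zu+.02)&(P[...,2]<zu+.036); Q=P[m]
    cb=fit(Q,.028,p[:2]); print("bowl",len(Q),cb.round(4),Q.min(0).round(3),Q.max(0).round(3))
    g=b&near&(P[...,2]>.061)&(P[...,2]<.0745)
    C=P[g]; cc=fit(C,.025,np.array([.565,-.191])); print("chuck",len(C),cc.round(4),C.min(0).round(3),C.max(0).round(3))
    # left edges in the picture, expected from the two radii
    v,u=np.nonzero(m); print("bowl rows/left", [(r,u[v==r].min(),u[v==r].max()) for r in np.unique(v)])
    v,u=np.nonzero(g); print("chuck rows", [(r,u[v==r].min(),u[v==r].max()) for r in np.unique(v)])
    r=cb-cc; return r
E
python3 - <<'E'
from rel import *
p=status.get_obs()["position"]; f=np.load("side2.npz")
print(rel(f,p,p[2]-.008))
K,T=f["K"],f["T"]
for X in ([.565,-.191,.068],[.565,-.191,.158],[.5621,-.191,.158],[.565,-.185,.158]): print(np.round(proj(X,K,T),2))
f0=np.load("side0.npz"); P=pts(f0["d"],K,T); 
# chuck before arm: outer side
h=cv2.cvtColor(f0["im"],cv2.COLOR_RGB2HSV); m=(np.hypot(P[...,0]-.565,P[...,1]+.19)<.035)&(P[...,2]>.061)&(P[...,2]<.0745)&(h[...,1]>70)
C=P[m]; print("chuck0",len(C),fit(C,.025,np.array([.565,-.191])))
E
```

```text
bowl 103 [ 0.5624 -0.1879] [ 0.528 -0.225  0.152] [ 0.601 -0.158  0.167]
chuck 68 [ 0.5656 -0.1865] [ 0.542 -0.218  0.061] [ 0.589 -0.158  0.074]
bowl rows/left [(np.int64(150), np.int64(266), np.int64(272)), (np.int64(151), np.int64(262), np.int64(275)), (np.int64(152), np.int64(261), np.int64(275)), (np.int64(153), np.int64(262), np.int64(275)), (np.int64(154), np.int64(262), np.int64(266)), (np.int64(155), np.int64(263), np.int64(264)), (np.int64(156), np.int64(264), np.int64(280)), (np.int64(157), np.int64(264), np.int64(280)), (np.int64(158), np.int64(264), np.int64(280)), (np.int64(159), np.int64(267), np.int64(278)), (np.int64(160), np.int64(272), np.int64(272))]
chuck rows [(np.int64(171), np.int64(272), np.int64(274)), (np.int64(172), np.int64(265), np.int64(274)), (np.int64(173), np.int64(265), np.int64(274)), (np.int64(174), np.int64(267), np.int64(274)), (np.int64(175), np.int64(264), np.int64(275)), (np.int64(176), np.int64(264), np.int64(276)), (np.int64(177), np.int64(264), np.int64(276)), (np.int64(178), np.int64(265), np.int64(276)), (np.int64(179), np.int64(266), np.int64(275)), (np.int64(180), np.int64(270), np.int64(274))]
[-0.00324694 -0.00138617]
[270.19 175.26]
[270.35 154.86]
[271.11 154.88]
[270.27 155.63]
chuck0 65 [ 0.5658099  -0.18762305]
```

>>> arm_command(
  deltas=[0,0.002,0.0017,0.02,0,0,0,0,0.02,0,0,0,0,0.004,0,0,0,0,0,0,0,0,0,0,0],
)

```text
time: 9.18
position: [0.5671, -0.1908, 0.0967]
tool_rot: [0.877, 0.48, 0.001, 0.001]
ft_force: [0.3, 0.0, -1.4]
grip_width: 0.0561
grip_force: 20.0
```

Run:
```python
from rel import *
import io,contextlib
p=status.get_obs()["position"]; print(p)
F=[shot("side") for _ in range(6)]; im,_,K,T=F[0]
f=dict(im=np.mean([x[0] for x in F],0).astype(np.uint8),d=np.median([x[1] for x in F],0).astype(np.float32),K=K,T=T)
print("depth sd",np.std([x[1] for x in F],0)[150:180,262:280].mean())
print(rel(f,p,p[2]-.008)); np.savez("side3.npz",**f)
u,v=proj([p[0],p[1],.09],K,T);u=int(u);v=int(v)
cv2.imwrite("pics/c3.png",cv2.resize(f["im"][v-25:v+25,u-30:u+30,::-1],None,fx=12,fy=12,interpolation=cv2.INTER_CUBIC))
print(u,v)
```

```text
[ 0.5671034  -0.19079741  0.09665321]
depth sd 0.036941435
bowl 106 [ 0.5655 -0.1884] [ 0.531 -0.219  0.109] [ 0.601 -0.16   0.125]
chuck 65 [ 0.5642 -0.1895] [ 0.542 -0.202  0.061] [ 0.589 -0.163  0.074]
bowl rows/left [(np.int64(160), np.int64(265), np.int64(272)), (np.int64(161), np.int64(261), np.int64(274)), (np.int64(162), np.int64(261), np.int64(274)), (np.int64(163), np.int64(261), np.int64(274)), (np.int64(164), np.int64(261), np.int64(264)), (np.int64(165), np.int64(263), np.int64(264)), (np.int64(166), np.int64(263), np.int64(279)), (np.int64(167), np.int64(263), np.int64(279)), (np.int64(168), np.int64(264), np.int64(279)), (np.int64(169), np.int64(265), np.int64(277)), (np.int64(170), np.int64(276), np.int64(276))]
chuck rows [(np.int64(173), np.int64(267), np.int64(274)), (np.int64(174), np.int64(264), np.int64(274)), (np.int64(175), np.int64(264), np.int64(274)), (np.int64(176), np.int64(264), np.int64(276)), (np.int64(177), np.int64(264), np.int64(276)), (np.int64(178), np.int64(265), np.int64(276)), (np.int64(179), np.int64(265), np.int64(276)), (np.int64(180), np.int64(270), np.int64(272))]
[0.00132553 0.0011188 ]
269 170
```

View pics/c3.png

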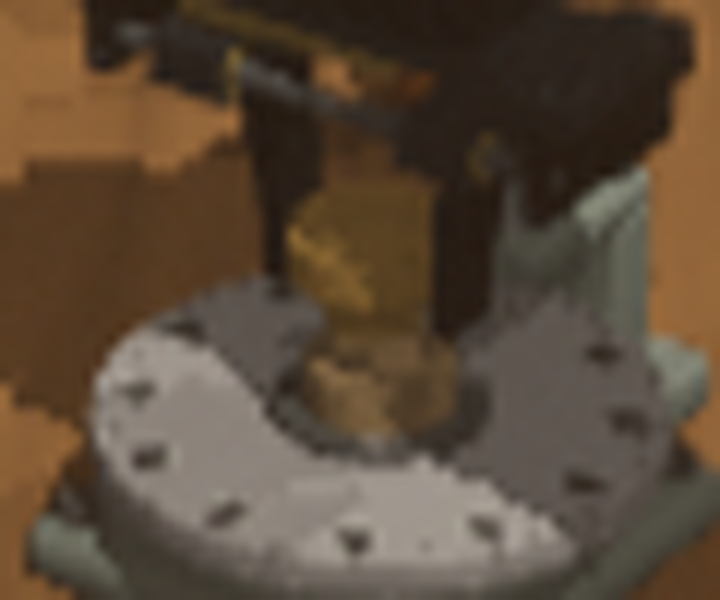

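The bowl's left edge is at x=287 (centre about 376) and the chuck spans 301–458 (centre 380), so it is aligned to about 1 mm. I make a small correction and lower gently.

>>> arm_command(
  deltas=[0,-0.0008,-0.0004,0.004,0,0,0,0,0.004,0,0,0,0,0.003,0,0,0,0,0.002,0,0,0,0,0,0],
)

```text
time: 10.1
position: [0.5655, -0.1908, 0.0823]
tool_rot: [0.877, 0.48, -0.0, -0.0]
ft_force: [0.4, -0.1, -0.8]
grip_width: 0.0564
grip_force: 20.0
```

>>> arm_command(
  deltas=[0,0,0,0.001,0,0,0,0,0.001,0,0,0,0,0,0],
)

```text
time: 10.48
position: [0.5656, -0.1909, 0.0805]
tool_rot: [0.877, 0.48, -0.0, -0.0]
ft_force: [0.3, 0.3, -1.5]
grip_width: 0.0563
grip_force: 20.0
```

At z=0.0805 there is no contact force yet, so the foot is inside the pocket. I continue down until the floor is felt.

>>> arm_command(
  deltas=[0,0,0,0.0005,0,0,0,0,0.0005,0,0,0,0,0,0],
)

```text
time: 10.85
position: [0.5657, -0.1909, 0.08]
tool_rot: [0.877, 0.48, 0.0, 0.0]
ft_force: [-0.9, 0.0, 3.2]
grip_width: 0.0559
grip_force: 20.0
```

>>> arm_command(
  deltas=[0,0,0,0.0005,0,0,0,0,0.0005,0,0,0,0,0,0],
)

```text
time: 11.22
position: [0.5657, -0.1909, 0.08]
tool_rot: [0.877, 0.48, 0.0, 0.0]
ft_force: [-2.4, 0.8, 8.9]
grip_width: 0.056
grip_force: 20.0
```

Contact at exactly the expected height (TCP 0.080, 9 N). Release and back off.

>>> arm_command(
  deltas=[0,0,0,-0.001,0,0.2,0,0,0,0,0.4,0,0,0,0,0.6,0,0,0,0,0.6,0,0,0,0,0.6,0,0,0,0],
)

```text
time: 11.98
position: [0.5656, -0.1909, 0.0793]
tool_rot: [0.877, 0.48, -0.0, -0.0]
ft_force: [0.2, -0.1, 0.2]
grip_width: 0.0693
grip_force: 0.0
```

>>> arm_command(
  deltas=[0.6,0,0,-0.01,0,0.6,0,0,-0.02,0,0.6,0,0,-0.03,0,0.6,0,0,-0.03,0,0.6,0,0,-0.03,0,0.6,0,0,0,0],
)

```text
time: 12.72
position: [0.5674, -0.1918, 0.2028]
tool_rot: [0.877, 0.48, 0.002, 0.003]
ft_force: [0.1, -0.2, 0.4]
grip_width: 0.0692
grip_force: 0.0
```

>>> arm_command(
  deltas=[0.6,0.035,0,-0.01,0,0.6,0.05,0,0,0,0.6,0.05,0,0,0,0.6,0.035,0,0,0,0.6,0,0,0,0],
)

```text
time: 13.35
position: [0.6574, -0.045, 0.2081]
tool_rot: [0.876, 0.482, -0.0, -0.001]
ft_force: [-0.5, -0.4, 0.1]
grip_width: 0.0694
grip_force: 0.0
```

Run:
```python
from rel import *
o=status.get_obs(); print(o["time"],o["position"],o["ft_force"])
out=[]
for n in("top","side"):
    im,d,K,T=shot(n); np.savez(n+"4.npz",im=im,d=d,K=K,T=T)
    u,v=proj([.55,-.21,.1],K,T);u=int(u);v=int(v);s=9
    c=cv2.resize(im[v-30:v+30,u-22:u+22,::-1],None,fx=s,fy=s,interpolation=cv2.INTER_CUBIC); out.append(c)
    P=pts(d,K,T)
    hsv=cv2.cvtColor(im,cv2.COLOR_RGB2HSV)
    m=(np.hypot(P[...,0]-.5657,P[...,1]+.191)<.035)&(P[...,2]>.093)&(P[...,2]<.112)&(d>0); Q=P[m]
    print(n,u,v,"rim",len(Q),np.percentile(Q,[2,50,98],axis=0).round(4).tolist(),cv2.minEnclosingCircle(Q[:,:2].astype(np.float32)))
    m=(np.hypot(P[...,0]-.5215,P[...,1]+.2545)<.025)&(P[...,2]>.125)&(P[...,2]<.145)&(d>0); Q=P[m]
    if len(Q): print("knob",len(Q),np.median(Q,0),cv2.minEnclosingCircle(Q[:,:2].astype(np.float32)))
cv2.imwrite("pics/c4.png",np.hstack(out))
```

```text
13.35 [ 0.65744987 -0.04498036  0.20809068] [-0.51308872 -0.41948605  0.11402748]
top 324 210 rim 97 [[0.5413, -0.2192, 0.0931], [0.5709, -0.1956, 0.1045], [0.5949, -0.165, 0.1104]] ((0.5679835081100464, -0.1919384002685547), 0.028167687356472015)
knob 68 [ 0.52078135 -0.25730795  0.13675487] ((0.5222074389457703, -0.2584848701953888), 0.013976947404444218)
side 274 165 rim 92 [[0.5389, -0.2226, 0.0934], [0.5661, -0.1868, 0.1001], [0.5922, -0.1592, 0.1091]] ((0.5667964220046997, -0.1911509782075882), 0.03299877792596817)
knob 34 [ 0.5216251  -0.24798186  0.13308672] ((0.5200432538986206, -0.2544848322868347), 0.019367095082998276)
```

View pics/c4.png

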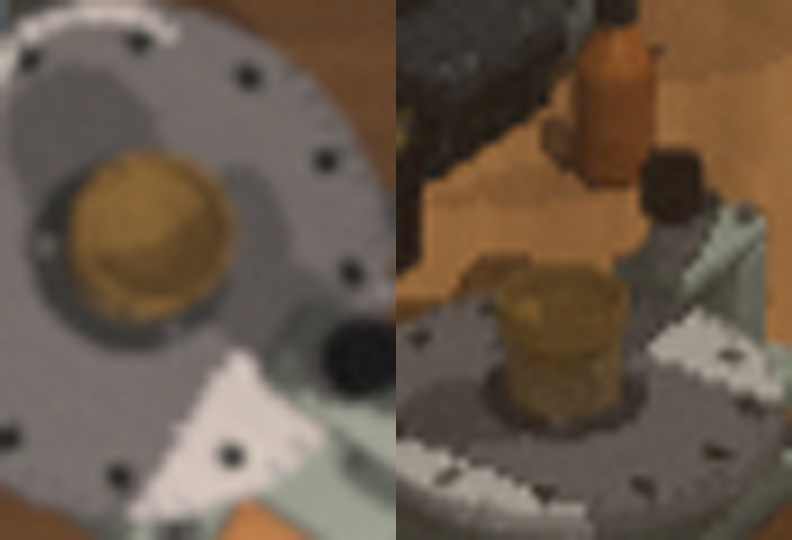

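The bowl stands level on the chuck axis (top crop at (150,240), side crop at (563,300)), with its rim top at z≈0.105. The knob is at (360,358) in the top crop. From the top view, knob minus bowl is 81 mm (expected 80), which puts the knob at about (0.520, −0.257) in the robot frame.

>>> arm_command(
  deltas=[0.4,-0.042,-0.0004,0,0,0.4,-0.042,-0.0004,0,0,0.4,-0.042,-0.0004,0,0,0.4,-0.042,-0.0004,0,0,0.4,-0.042,-0.0004,0,0,0.4,-0.042,-0.0004,0,0.025,0.4,0,0,0.03,0,0.4,0,0,0.025,0,0.4,0,0,0,0,0.4,0,0,0,0],
  newtons=50,
)

```text
time: 14.7
position: [0.5193, -0.2595, 0.1552]
tool_rot: [0.883, 0.469, 0.0, 0.0]
ft_force: [0.3, 0.9, 0.0]
grip_width: 0.061
grip_force: 0.0
```

Run:
```python
from h import *
o=status.get_obs(); p=o["position"]; print(o["time"],p,o["tool_rot"])
out=[]
for n in("top","side"):
    im,d,K,T=shot(n); np.savez(n+"5.npz",im=im,d=d,K=K,T=T)
    u,v=proj([.52,-.257,.13],K,T);u=int(u);v=int(v);s=10
    c=cv2.resize(im[v-28:v+28,u-20:u+20,::-1],None,fx=s,fy=s,interpolation=cv2.INTER_CUBIC).copy()
    a,b=proj(p,K,T); cv2.circle(c,(int((a-u+20.5)*s),int((b-v+28.5)*s)),3,(255,255,0),-1)
    out.append(cv2.convertScaleAbs(c,alpha=1.6))
cv2.imwrite("pics/c5.png",np.hstack(out))
```

```text
14.7 [ 0.51928913 -0.2594701   0.15520537] [8.83321146e-01 4.68768133e-01 1.22012453e-04 4.18658121e-04]
```

View pics/c5.png

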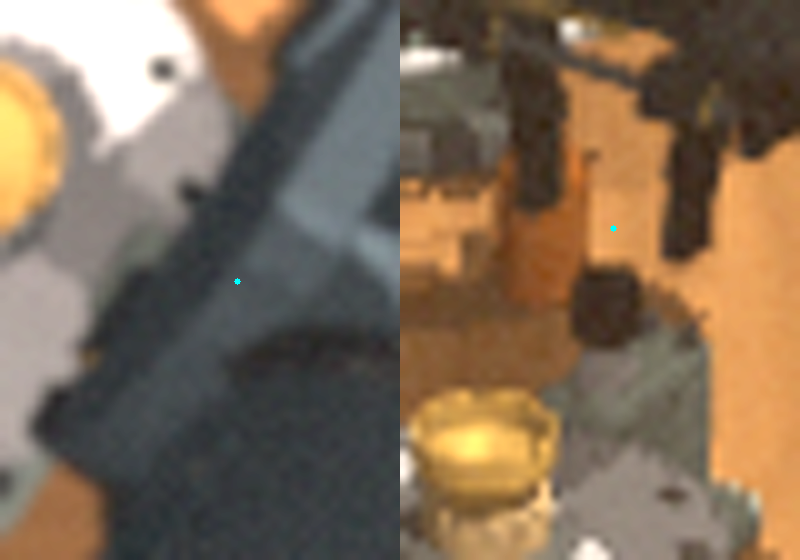

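In the side crop the fingers are at x≈540 and 685 (mid 612) and the knob is at 605, so it is about 3 mm toward +x. This agrees with the computed target (0.521, −0.257). I shift 3.5 mm along tool x and descend.

>>> arm_command(
  deltas=[0.4,0.0035,0,0,0,0.4,0,0,0.015,0,0.4,0,0,0.015,0,0.4,0,0,0.015,0,0.4,0,0,0.006,0,0.4,0,0,0,0,0.4,0,0,0,0],
)

```text
time: 15.68
position: [0.5216, -0.256, 0.1038]
tool_rot: [0.883, 0.469, 0.0, 0.0]
ft_force: [-0.2, 0.3, -0.2]
grip_width: 0.0607
grip_force: 0.0
```

>>> arm_command(
  deltas=[0,0,0,0,0,-0.2,0,0,0,0,-0.3,0,0,0,0,-0.4,0,0,0,0,-0.5,0,0,0,0,-0.5,0,0,0,0,-0.5,0,0,0,0,-0.5,0,0,0,0],
  newtons=50,
)

```text
time: 16.68
position: [0.5214, -0.2558, 0.1036]
tool_rot: [0.883, 0.469, -0.0, -0.0]
ft_force: [-0.3, -0.1, 0.4]
grip_width: 0.0245
grip_force: 50.0
```

Gripped the knob at 24.5 mm with 50 N and little side load. Now I pull up.

>>> arm_command(
  deltas=[-0.6,0,0,0,0,-0.6,0,0,-0.002,0,-0.6,0,0,-0.002,0,-0.6,0,0,-0.002,0,-0.6,0,0,-0.002,0,-0.6,0,0,0,0],
)

```text
time: 17.42
position: [0.5213, -0.2557, 0.1114]
tool_rot: [0.883, 0.469, -0.0, -0.0]
ft_force: [2.8, -2.1, -9.2]
grip_width: 0.0251
grip_force: 50.0
```

>>> arm_command(
  deltas=[-0.6,0,0,-0.002,0,-0.6,0,0,-0.002,0,-0.6,0,0,-0.001,0,-0.6,0,0,0,0,-0.6,0,0,0,0],
)

```text
time: 18.05
position: [0.5213, -0.2557, 0.1164]
tool_rot: [0.883, 0.469, -0.0, -0.0]
ft_force: [2.0, -1.9, -11.6]
grip_width: 0.0246
grip_force: 50.0
```

The force follows the spring: 9.2 N at 7.8 mm and 11.6 N at 12.8 mm. I continue to the stop.

>>> arm_command(
  deltas=[-0.6,0,0,-0.001,0,-0.6,0,0,-0.001,0,-0.6,0,0,0,0,-0.6,0,0,0,0],
)

```text
time: 18.55
position: [0.5212, -0.2557, 0.1178]
tool_rot: [0.883, 0.469, -0.0, -0.0]
ft_force: [4.3, -2.2, -20.7]
grip_width: 0.025
grip_force: 50.0
```

>>> arm_command(
  deltas=[-0.6,0,0,-0.001,0,-0.6,0,0,0,0,-0.6,0,0,0,0],
)

```text
time: 18.92
position: [0.5212, -0.2557, 0.1179]
tool_rot: [0.883, 0.469, -0.0, -0.0]
ft_force: [5.7, -4.2, -25.0]
grip_width: 0.0249
grip_force: 50.0
```

The upper stop is felt at 14.2 mm of lift, where the force jumps past the spring's 12 N. I ease the overpull slightly, firm up the grip, hold, and check from the camera.

>>> arm_command(
  deltas=[-0.6,0,0,0.0005,0,-0.6,0,0,0,0,-0.6,0,0,0,0,-0.6,0,0,0,0,-0.6,0,0,0,0,-0.6,0,0,0,0,-0.6,0,0,0,0,-0.6,0,0,0,0,-0.6,0,0,0,0],
  newtons=58,
)

```text
time: 20.05
position: [0.5212, -0.2557, 0.1178]
tool_rot: [0.883, 0.469, -0.0, -0.0]
ft_force: [4.5, -4.8, -23.6]
grip_width: 0.0246
grip_force: 58.0
```

Run:
```python
from h import *
o=status.get_obs(); p=o["position"]; print(o["time"],p,o["ft_force"],o["grip_width"],o["grip_force"])
im,d,K,T=shot("side"); u,v=proj([.54,-.23,.11],K,T);u=int(u);v=int(v);s=11
cv2.imwrite("pics/c6.png",cv2.convertScaleAbs(cv2.resize(im[v-27:v+27,u-30:u+30,::-1],None,fx=s,fy=s,interpolation=cv2.INTER_CUBIC),alpha=1.6))
```

```text
20.05 [ 0.52123064 -0.25565795  0.1178136 ] [  4.48295023  -4.81472295 -23.62621355] 0.024638364416907324 58.01281353458762
```

View pics/c6.png

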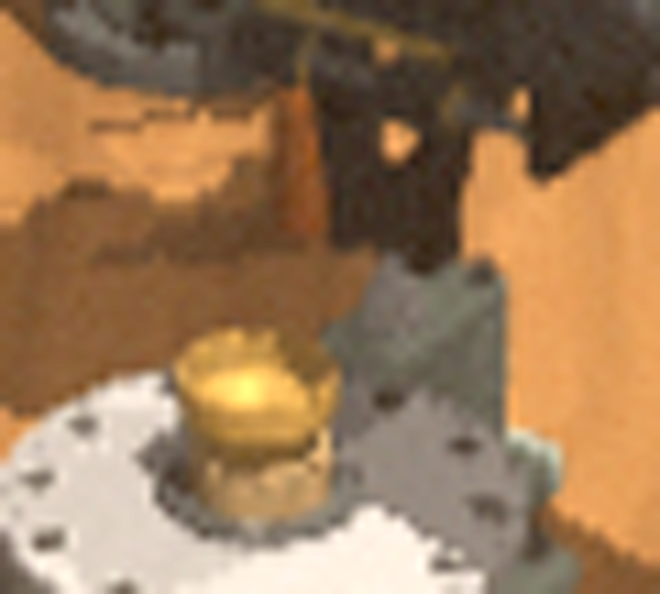

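The bowl (255,390) sits level in the chuck and the fingers (400,200) hold the knob up. Position and force stayed steady for over a second, so I hand in.

```bash
python3 -c "
from rig import order
print(order.hand_in())"
```

```text
the job is handed in; nothing more can be done
None
```

The bowl is seated upright in the chuck pocket and released, and the arm is gripping the plunger knob and holding it up at its stop (14 mm of lift, steady for about a second); the job was handed in at about 20 s, with no verdict returned.

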